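Isolate the parts feeder and hold its guard flap to the hinge

ROBOT

A 6-joint arm with a two-finger parallel gripper is mounted at the origin on the work surface. World frame = base frame: x ahead of the robot, y to its left, z up, the work surface at z = 0. Lengths are in m, angles in degrees, forces in N, time in s.
With the tool pointing down it reaches from about 0.35 to 0.875 m from the base axis. Payload 15.5 kg.
Tool frame: the origin (TCP) lies on the centre line of the jaws, within the pads' length; the fingertips stand 8 mm ahead of it and the grasp point (between the pads) lies 11 mm behind it; z points along the fingers, x is the direction in which the jaws open and shut, and the axes are right-handed (so a half turn about z gives the same grasp; the last joint's range is limited). The gripper opens to 85 mm and grips with 20 to 120 N. Pads are 22 mm wide; open, the fingers measure 114 mm over their backs; the gripper's body (76 mm by 85 mm) begins 54 mm behind the grasp point. The pads swing forward as they close: fully open they stand 13 mm farther back than shut.
Start: joints at [64.83, 28.281, 77.091, -0, 74.628, -5.472], TCP at [0.211, 0.588, 0.211] pointing down, gripper open.
Joint ranges: [-166.48, 166.48], [-47.26, 123.95], [12.59, 153.08], [-70.14, 250.14], [6.76, 159.57], [-176.63, 176.63]. Speed limits (degrees/s): [108.29, 108.29, 147.25, 172.46, 172.46, 172.46].

INTERFACE

Orientations are given as [roll, pitch, yaw] about the fixed x, y, z axes, in that order (R = Rz(yaw) Ry(pitch) Rx(roll)).
In Python, from cell import bot, cams gives the robot as it stands.
- The arm moves only by the tool arm_command, never from a script. Its argument "steps" is a list that holds one entry, the list of rows, each a list of 6 numbers: the shift along the tool's x, y, z in cm, then the turn, a rotation vector about the tool's x, y, z in rad. A call has exactly 10 rows; each row is the pose to reach, as a shift and turn from the pose commanded when the call began, along the tool's axes at that moment; what a row does not reach only later rows make up. A row lasts 1/10 s, in which the tool goes at most 50 mm and 8.59 degrees, less where a joint would pass 70% of its speed; a pose out of reach is approached as far as the arm can. A call with a gripper value outside its range is refused whole. "hand" is the closure, from -1 (fully open) to 1 (shut), so that 0 is half open, set as the call begins (left out, the last holds). The fingers move at their own pace and stop on an object; the grip force is fixed at half the most. Time passes only in rows, so rows that repeat a pose let the fingers close, or fill a call up. It gives the time, the measured TCP pose, the force and the opening at its end, in the units of the state.
- bot.state(): the state, without advancing time (a new reading comes with each control period).
- cams.camera(name): name is "scene" or "top" or "wrist"; returns (picture, depth): 420x560x3 uint8, blue, green, red; 420x560 float32, m along the optical axis (not along the pixel's ray), 0 where there is no reading.
- cams.camera_info(name): a dict with "camera_matrix" (3x3 intrinsics, pixels), "world_from_camera" (4x4, takes a point from camera to world coordinates). Camera axes: x right, y down, z forward; pixel columns grow to the right and rows downward; lengths in m; the calibration is good to about 2 mm. A picture is of the moment at which its call begins: read the wrist's pose just before it. camera_info takes no time and is no camera call; for the wrist camera it gives the pose at the moment of the call.
- bot.sign_off(): hands the job in, once; it reports no verdict.
The state is a dict: "time": time; "joint_positions": joint angles; "qvel": joint speeds; "tau": joint torques, N m; "tcp_pos": TCP position; "orientation": TCP orientation; "ft_force": force on the tool from outside, world axes, zero at the start; "moment": the same for the moment, N m; "finger_gap": finger opening in m.
Only numpy, scipy, OpenCV 4.12 (cv2) and the standard library are available. Lean on these libraries where they do the work, as an engineer would, in place of code of your own. Each camera call takes 0.05 s, during which the arm holds its last target.

TASK

Before working on the parts feeder, turn the power isolator's handle all the way to off. Then take the loose guard flap that has one wide knuckle in the middle of its edge (not the one with two narrow knuckles), bring its knuckle into the gap between the feeder's two hinge knuckles so that the three bores line up as one straight barrel, ready for the hinge pin, and finish while still holding it there: do not let go, do not force it against the feeder, and leave everything else alone.

Things in the scene. Friction and masses are not known exactly. Their poses are not given: they have to be found in the camera images.
- isolator (a joint): Angle of the isolator's handle about the vertical: 0 = off, 1.05 rad (60 deg) = on, stops at both ends; grows anticlockwise seen from above, so off is clockwise from on. Starts at or near on. No spring: stiff by friction (about 0.08 N m), it stays where it is left, so turn it all the way to the stop.
- isolator_grip (a point): Point on the handle's vertical turning axis to grip at, 97 mm above the bench. Handle: black bar 14 mm thick, 56 mm long, 36 mm high, top 109 mm above the bench, on a round black disc of 64 mm (disc top at 66 mm, bar's hub top at 75 mm). Turns with the handle: y along the bar, x across its thickness, z up.
- isolator_box: Grey steel box of the power isolator, 120 x 90 x 60 mm (x, y, z), fixed; origin at the centre of its underside, handle in the middle of its top. At off the bar lies along the box's y axis (short side; a white mark stands on the disc at +y); at on it is turned 60 degrees anticlockwise from that.
- flap: The right loose flap, steel, 0.2 to 0.42 kg, lying flat: plate 75 x 110 x 4 mm (x -17 to -92, y -55 to 55 mm) with ONE knuckle 40 mm wide in the middle of its +x edge: a tube along y, 24 mm outside, 14 mm bore, axis at x = 0, 12 mm above the underside. Origin: on the underside's plane, straight below the middle of the bore; x from plate to knuckle, z up.
- flap_rib (a point): Middle of the flap's upright aluminium grip rib, 23 mm above the flap's underside and 47 mm behind the bore (x = -47 mm). The rib is 12 mm thick along the flap's x, 60 mm long along its y, and stands from 4 to 42 mm above the underside. Axes as the flap's.
- flap_bore (a point): Middle of the bore of the flap's wide knuckle, on the bore's axis; y runs along the bore, z up, x away from the plate.
- feeder: Low grey machine, fixed: housing 170 x 250 mm (x 20 to 190, y -125 to 125 mm), top 80 mm above the bench, roller to 93 mm. Its fixed hinge leaf lies on top at the front edge; two knuckles overhang the front. Origin on the bench straight below the middle of the gap between them; x into the machine, y along the hinge axis, z up. The flap belongs level on the -x side, axes parallel to these.
- jamb_bore (a point): Middle of the gap between the feeder's two knuckles, on their bores' axis, 92 mm above the bench; y along the axis, x into the machine. Knuckles: 24 mm outside, 14 mm bore, each 25 mm wide, gap 46 mm, open above, below and in front. The flap's bore middle belongs here, with 3 mm of air on either side of its knuckle.
- odd_leaf: A wrong loose flap, same plate, rib and height as the right one, but with TWO knuckles, each 20 mm wide, at the ends of its edge and nothing in the middle. Leave alone. It may lie in either of the two places where flaps lie. Same axes as the flap's.
- hinge_pin: Steel hinge pin, 8 mm diameter, 80 mm long, lying in a small grey tray. Stays there.
- oil: White oil bottle, 38 mm diameter, about 100 mm tall, standing. Leave alone.
- weight: Small steel calibration weight with a knob, 28 mm diameter, 42 mm tall, standing. Leave alone.
- label_roll: Roll of paper labels, 70 mm diameter, 45 mm high, standing. Leave alone.
- mug: White mug, 76 mm diameter, 85 mm tall. Leave alone.

How it is judged:
By the outcome, as a careful person would: the job done as asked, in the order asked, and still so for the second after the job is handed in, while the arm keeps its last pose, push and grip.
It also fails if it takes over 61 s, if anything falls off the work surface, if the arm or the gripper's body presses on something with over 40 N, if the wrist force passes 120 N, or if a joint passes its speed limit or range.

## Working session

There is one attempt and no reset: what is moved stays moved. The work goes in short steps, Python scripts to look and compute and a tool call to move; the robot and the scene stay as the last step left them, time stands still between calls to the robot, and variables do not carry over. Pictures are saved under pics/ and viewed, and the job is handed in when it is done.

Besides the shell and the picture viewer there is one more tool, called after "Call:" as a command line: name --argument value ..., lists and objects as JSON in quotes. arm_command: Moves the arm, as the interface text tells. Its arguments: {"type":"object","properties":{"steps":{"type":"array"},"hand":{"type":"number"}},"required":["steps"]}

```bash
ls; mkdir -p pics
python3 - <<'E'
from cell import bot,cams
import cv2,numpy as np
for n in ["scene","top"]:
    p,d=cams.camera(n); cv2.imwrite(f"pics/{n}0.png",p); np.savez(f"{n}0.npz",p=p,d=d)
    i=cams.camera_info(n); print(n,np.round(i["camera_matrix"],1).tolist(),np.round(i["world_from_camera"],4).tolist())
print(bot.state())
E
```

```text
pics
scene [[503.0, 0.0, 286.8], [0.0, 503.0, 211.5], [0.0, 0.0, 1.0]] [[-0.814, 0.479, -0.3286, 0.9574], [0.5808, 0.682, -0.4444, 0.4719], [0.0112, -0.5526, -0.8334, 1.0803], [0.0, 0.0, 0.0, 1.0]]
top [[446.7, 0.0, 282.4], [0.0, 446.7, 207.5], [0.0, 0.0, 1.0]] [[0.0528, -0.9764, 0.2093, 0.3145], [-0.9986, -0.0514, 0.0125, -0.0392], [-0.0015, -0.2097, -0.9778, 1.2455], [0.0, 0.0, 0.0, 1.0]]
{'time': 0.1, 'joint_positions': array([ 6.48295301e+01,  2.83122441e+01,  7.71218196e+01,  1.06049696e-03,
        7.46279452e+01, -5.47024337e+00]), 'qvel': array([-0.05681526, -0.00957563, -0.0900336 , -0.06647814, -0.05167222,
        0.03759028]), 'tau': array([ 2.83981368e-03, -8.83585453e+01, -3.84559679e+01, -3.53913665e-04,
        5.33428989e-03,  1.40688536e-05]), 'tcp_pos': array([0.21052346, 0.58813134, 0.21076032]), 'orientation': array([-1.79993071e+02,  6.16289936e-02,  7.02994956e+01]), 'ft_force': array([ 0.12602022, -0.04318597,  0.73962565]), 'moment': array([-0.0228904 , -0.04147303, -0.02442499]), 'finger_gap': 0.08520948343135072}
```

View pics/scene0.png

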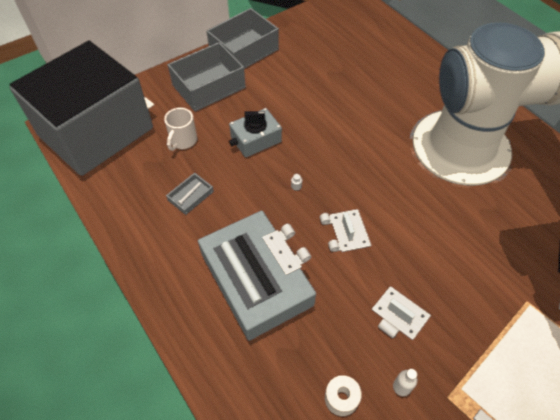

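View pics/top0.png

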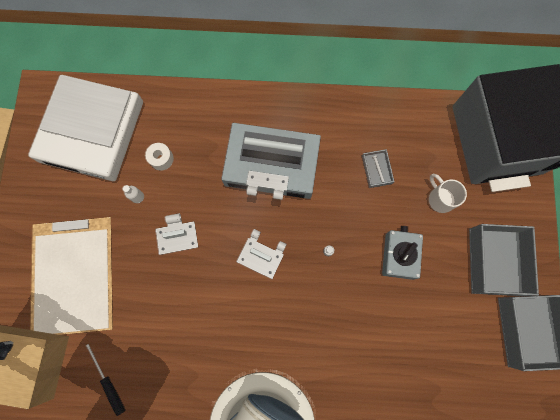

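The scene and top views show the isolator at top px (404,254) and the one-knuckle flap at (176,235) with its knuckle at (173,218). The feeder is at (270,160), and the two-knuckle flap is at (262,256). Next I'll zoom in and measure.

```bash
cat > h.py <<'E'
import numpy as np,cv2
from cell import bot,cams
def rays(n,px):
    i=cams.camera_info(n);K=i["camera_matrix"];T=i["world_from_camera"]
    px=np.atleast_2d(px).astype(float)
    r=np.c_[(px[:,0]-K[0,2])/K[0,0],(px[:,1]-K[1,2])/K[1,1],np.ones(len(px))]
    return T[:3,3],r@T[:3,:3].T
def onz(n,px,z):
    o,r=rays(n,px); return o+r*((z-o[2])/r[:,2])[:,None]
def cloud(n,d):
    h,w=d.shape;v,u=np.mgrid[:h,:w]
    o,r=rays(n,np.c_[u.ravel(),v.ravel()])
    P=o+r*d.ravel()[:,None]; return P.reshape(h,w,3)
E
python3 - <<'E'
from h import *
t=np.load("top0.npz");p,d=t["p"],t["d"]
def crop(img,x,y,s,k): return cv2.resize(img[y:y+s*3//4,x:x+s],None,fx=k,fy=k,interpolation=cv2.INTER_CUBIC)
a=np.vstack([np.hstack([crop(p,372,224,64,6),crop(p,144,206,64,6)]),np.hstack([crop(p,236,165,64,6),crop(p,232,225,64,6)])])
cv2.imwrite("pics/crops.png",a)
P=cloud("top",d)
for nm,px in dict(boxtop=(390,270),bench=(330,300),flapplate=(165,245),feedertop=(310,150),bar=(404,254)).items():
    print(nm,np.round(P[px[1],px[0]],4))
print(np.round(onz("top",[[404,254]],.1),4))
E
```

```text
boxtop [ 0.4152 -0.3165  0.0581]
bench [ 0.3301 -0.1667  0.0007]
flapplate [0.456  0.2981 0.0051]
feedertop [ 0.7286 -0.0914  0.0815]
bar [ 0.454  -0.3416  0.103 ]
[[ 0.4544 -0.3424  0.1   ]]
```

View pics/crops.png

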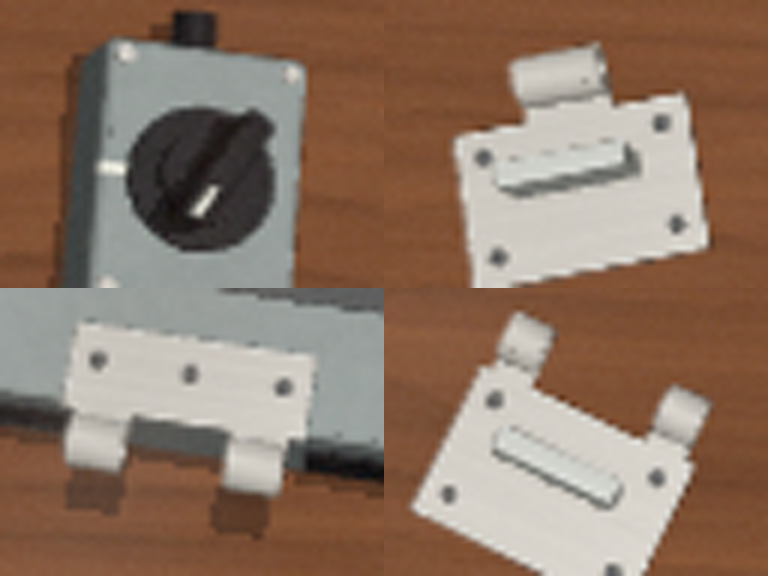

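```bash
cat > meas.py <<'E'
from h import *
def pca(q):
    c=q.mean(0);w,v=np.linalg.eigh(np.cov((q-c).T));return c,np.degrees(np.arctan2(v[1,-1],v[0,-1])),np.sqrt(w)
def rect(q):
    (c,s,a)=cv2.minAreaRect((q*1000).astype(np.float32)); return np.round(c,1),np.round(s,1),round(a,2)
E
python3 - <<'E'
from meas import *
for n in ["top","scene"]:
    t=np.load(n+"0.npz");p,d=t["p"],t["d"];P=cloud(n,d);P[d==0]=9
    hsv=cv2.cvtColor(p,cv2.COLOR_BGR2HSV)
    def sel(c,r,z0,z1,vm=0,vx=256,sx=256):
        m=(np.hypot(P[...,0]-c[0],P[...,1]-c[1])<r)&(P[...,2]>z0)&(P[...,2]<z1)&(hsv[...,2]>=vm)&(hsv[...,2]<vx)&(hsv[...,1]<sx)
        return P[m]
    print("==",n)
    q=sel((.454,-.342),.05,.085,.12); print("bar",len(q),pca(q[:,:2]),rect(q[:,:2]))
    q=sel((.454,-.342),.09,.05,.065,vm=90); print("box",len(q),rect(q[:,:2]),np.median(q[:,2]))
    # feeder
    q=sel((.68,0),.2,.07,.087); print("feeder",len(q),rect(q[:,:2]),np.median(q[:,2]))
    # flap
    q=sel((.48,.275),.1,.002,.05,vm=140,sx=60); print("flap all",len(q),rect(q[:,:2]))
    q=sel((.48,.275),.1,.002,.009,vm=140,sx=60); print("plate",len(q),rect(q[:,:2]),np.median(q[:,2]))
    q=sel((.48,.275),.05,.036,.055); print("rib top",len(q),pca(q[:,:2]),rect(q[:,:2]),np.median(q[:,2]))
E
```

```text
== top
bar 150 (array([ 0.45944576, -0.35259453]), np.float64(145.2916739629726), array([0.00437887, 0.01662509])) (array([ 460.5, -354.2]), array([14.9, 55.2]), 54.99)
box 983 (array([ 461. , -355.2]), array([ 90.6, 120. ]), 85.54) 0.059952358390395366
feeder 4672 (array([698. ,  14.5]), array([250.6, 184.5]), 83.9) 0.08043720815317901
flap all 853 (array([492.3, 272.6]), array([102.4, 110.4]), 14.97)
plate 635 (array([489.2, 271.8]), array([ 96.1, 110.4]), 14.97) 0.004166644798390351
rib top 100 (array([0.48594193, 0.26997234]), np.float64(103.72286188294702), array([0.00371723, 0.01799062])) (array([485.8, 270.5]), array([13. , 60.5]), 13.88) 0.040557857127564656
== scene
bar 203 (array([ 0.46405498, -0.3513506 ]), np.float64(145.87351847830902), array([0.00398262, 0.01606354])) (array([ 462.6, -353.9]), array([19.5, 54.5]), 53.97)
box 710 (array([ 461.3, -353.8]), array([ 92.9, 122.7]), 86.28) 0.0600768252791507
feeder 6769 (array([692.5,  15.6]), array([251.6, 196.7]), 84.1) 0.08122059090494815
flap all 1435 (array([493.5, 272.8]), array([106.3, 109.9]), 14.45)
plate 1051 (array([488.3, 271.5]), array([ 95.5, 109.9]), 14.23) 0.00492666613049364
rib top 164 (array([0.48861594, 0.27204241]), np.float64(104.02212874724746), array([0.00373498, 0.01728398])) (array([488.2, 271.3]), array([13.5, 59.2]), 15.29) 0.04220286239025073
```

Both views agree:

| Item | Position (m) | Angle |
|---|---|---|
| Isolator | (0.461, -0.3545) | bar at 145.5°, off at 85.7° |
| Flap | see rib below | yaw about 14.5° |
| Flap rib | (0.487, 0.271) | follows the flap |
| Feeder | yaw only so far | yaw about -6° |

I'll plan the move to the isolator.

```bash
cat > go.py <<'E'
import sys
from h import *
from scipy.spatial.transform import Rotation as R
def plan(*wps):
    s=bot.state();p=s["tcp_pos"];Rt=R.from_euler("xyz",s["orientation"],degrees=True)
    for w in wps:
        Rg=R.from_euler("xyz",[180,0,w[3]],degrees=True)
        print(w,"shift cm",np.round(Rt.inv().apply(np.array(w[:3])-p)*100,2),"rotvec",np.round((Rt.inv()*Rg).as_rotvec(),3))
    print("t",s["time"],"tcp",np.round(p,4),np.round(s["orientation"],2),"F",np.round(s["ft_force"],1),"M",np.round(s["moment"],2),"gap",round(s["finger_gap"],4))
if __name__=="__main__": plan(*[eval(a) for a in sys.argv[1:]])
E
python3 go.py "(.42,.12,.21,60)" "(.461,-.3545,.19,55.5)"
```

```text
(0.42, 0.12, 0.21, 60) shift cm [-37.01  35.5    0.11] rotvec [-0.     0.001  0.18 ]
(0.461, -0.3545, 0.19, 55.5) shift cm [-80.3   55.36   2.16] rotvec [0.    0.001 0.258]
t 0.1 tcp [0.2105 0.5881 0.2108] [-1.7999e+02  6.0000e-02  7.0300e+01] F [ 0.1 -0.   0.7] M [-0.02 -0.04 -0.02] gap 0.0852
```

Call:
arm_command --steps '[[[-3.5,3.4,0,0,0,0.02],[-7,6.8,0,0,0,0.04],[-10.5,10.2,0,0,0,0.06],[-14,13.6,0,0,0,0.08],[-17.5,17,0,0,0,0.1],[-21,20.4,0,0,0,0.12],[-25,24,0,0,0,0.14],[-29,28,0,0,0,0.16],[-33,32,0,0,0,0.18],[-37,35.5,0,0,0,0.18]]]' --hand -1

```text
time: 1.1
tcp_pos: [0.4131, 0.1371, 0.2113]
orientation: [180.0, -0.0, 60.0]
ft_force: [0.9, 0.7, 0.2]
finger_gap: 0.0853
```

```bash
python3 go.py "(.461,-.3545,.17,55.5)"
```

```text
(0.461, -0.3545, 0.17, 55.5) shift cm [-40.15  28.76   4.13] rotvec [ 0.    -0.     0.078]
t 1.1 tcp [0.4131 0.1371 0.2113] [ 1.7999e+02 -1.0000e-02  5.9950e+01] F [0.9 0.7 0.2] M [ 0.04 -0.11  0.01] gap 0.0853
```

Call:
arm_command --steps '[[[-4,2.8,0,0,0,0.01],[-8,5.6,0,0,0,0.02],[-12,8.4,0,0,0,0.03],[-16,11.2,0,0,0,0.04],[-20,14,0,0,0,0.05],[-24,16.8,0,0,0,0.06],[-28,19.6,0,0,0,0.07],[-32,22.4,1,0,0,0.078],[-36,25.2,2,0,0,0.078],[-39,27.3,4,0,0,0.078]]]'

```text
time: 2.1
tcp_pos: [0.4542, -0.3387, 0.1715]
orientation: [179.9, 0.0, 55.4]
ft_force: [0.1, 0.5, 0.4]
finger_gap: 0.0856
```

```bash
python3 - <<'E'
from h import *
p,d=cams.camera("wrist");cv2.imwrite("pics/w1.png",p)
E
python3 go.py "(.461,-.3545,.087,55.5)"
```

```text
(0.461, -0.3545, 0.087, 55.5) shift cm [-0.59  1.32  8.08] rotvec [-0.     0.001 -0.002]
t 2.15 tcp [ 0.4536 -0.3421  0.1678] [-1.800e+02  7.000e-02  5.537e+01] F [-3.1 -4.1 -5.5] M [-0.07  0.07 -0.03] gap 0.085
```

View pics/w1.png

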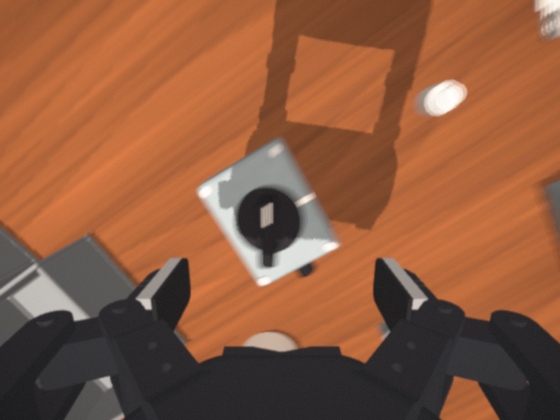

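```bash
python3 - <<'E'
from h import *
from scipy.spatial.transform import Rotation as R
from meas import *
cams.camera("top")
s=bot.state()
p,d=cams.camera("wrist");cv2.imwrite("pics/w2.png",p)
P=cloud("wrist",d);P[d==0]=9
m=(np.hypot(P[...,0]-.461,P[...,1]+.3545)<.045)&(P[...,2]>.085)&(P[...,2]<.13)
q=P[m];print(len(q),pca(q[:,:2]),rect(q[:,:2]),q[:,2].max(),np.median(q[:,2]))
E
python3 go.py "(.461,-.3545,.087,55.5)"
```

```text
1292 (array([ 0.45861653, -0.34954233]), np.float64(145.36862210916595), array([0.00388766, 0.01674834])) (array([ 461.2, -351.7]), array([13.3, 55.7]), 55.29) 0.11340163875562176 0.11070501629638688
(0.461, -0.3545, 0.087, 55.5) shift cm [-1.02  1.69  8.25] rotvec [-0.002 -0.    -0.002]
t 2.25 tcp [ 0.453  -0.3367  0.1696] [-1.7986e+02 -1.0000e-02  5.5380e+01] F [0.5 0.7 0.9] M [ 0.07 -0.02 -0.03] gap 0.0853
```

View pics/w2.png

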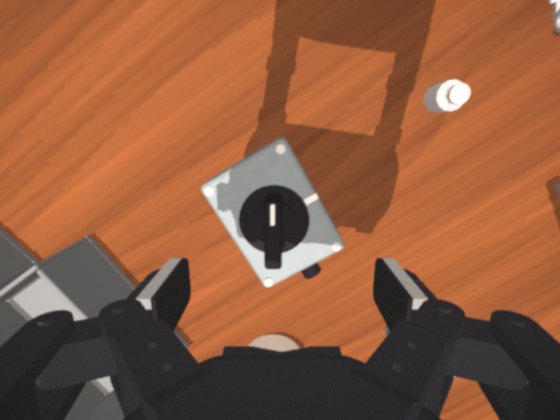

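The bar is centred in the view at px (273,230), its yaw agrees at 145.4°, and its length lies across the jaws as needed. I'll descend.

Call:
arm_command --steps '[[[-0.95,1.6,1,0,0,0],[-0.95,1.6,2,0,0,0],[-0.95,1.6,3.5,0,0,0],[-0.95,1.6,5,0,0,0],[-0.95,1.6,6.5,0,0,0],[-0.95,1.6,7.5,0,0,0],[-0.95,1.6,8.2,0,0,0],[-0.95,1.6,8.2,0,0,0],[-0.95,1.6,8.2,0,0,0],[-0.95,1.6,8.2,0,0,0]]]'

```text
time: 3.25
tcp_pos: [0.4619, -0.3524, 0.0899]
orientation: [179.9, 0.0, 55.5]
ft_force: [-0.1, 0.3, -0.5]
finger_gap: 0.0854
```

Call:
arm_command --steps '[[[0,0,0,0,0,0],[0,0,0,0,0,0],[0,0,0,0,0,0],[0,0,0,0,0,0],[0,0,0,0,0,0],[0,0,0,0,0,0],[0,0,0,0,0,0],[0,0,0,0,0,0],[0,0,0,0,0,0],[0,0,0,0,0,0]]]' --hand 1

```text
time: 4.25
tcp_pos: [0.4617, -0.3522, 0.0893]
orientation: [-180.0, -0.0, 55.5]
ft_force: [-0.1, -0.3, 1.4]
finger_gap: 0.0001
```

```bash
python3 go.py "(.461,-.3535,.087,55.5)"
```

```text
(0.461, -0.3535, 0.087, 55.5) shift cm [-0.15  0.02  0.23] rotvec [-0. -0.  0.]
t 4.25 tcp [ 0.4617 -0.3522  0.0893] [-180.     -0.     55.52] F [-0.1 -0.3  1.4] M [ 0.05  0.02 -0.01] gap 0.0001
```

The jaws shut to a zero gap, so the bar isn't gripped. I need to look.

Run:
```python
from h import *
a=[]
for n in ["wrist","top","scene"]:
    p,d=cams.camera(n);np.savez(n+"2.npz",p=p,d=d);a.append(p)
c=cv2.resize(a[1][210:300,350:470],None,fx=4.6,fy=4.6)[:420,:560]
e=cv2.resize(a[2][80:170,200:320],None,fx=4.6,fy=4.6)[:420,:560]
cv2.imwrite("pics/m.png",cv2.resize(np.hstack([a[0],c]),None,fx=.7,fy=.7));cv2.imwrite("pics/m2.png",e)
```

```text
Traceback (most recent call last):
ValueError: all the input array dimensions except for the concatenation axis must match exactly, but along dimension 0, the array at index 0 has size 420 and the array at index 1 has size 414
```

Run:
```python
import numpy as np,cv2
a=[np.load(n+"2.npz")["p"] for n in ["wrist","top","scene"]]
c=cv2.resize(a[1][210:300,350:470],(560,420));e=cv2.resize(a[2][80:170,200:320],(560,420))
cv2.imwrite("pics/m.png",a[0]);cv2.imwrite("pics/m2.png",cv2.resize(np.hstack([c,e]),None,fx=.7,fy=.7))
```

```text
(no output)
```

View pics/m.png

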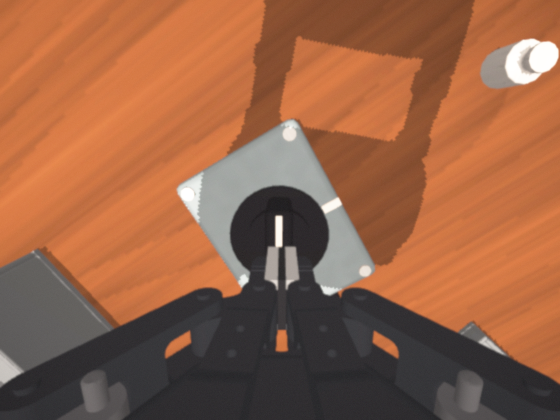

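View pics/m2.png

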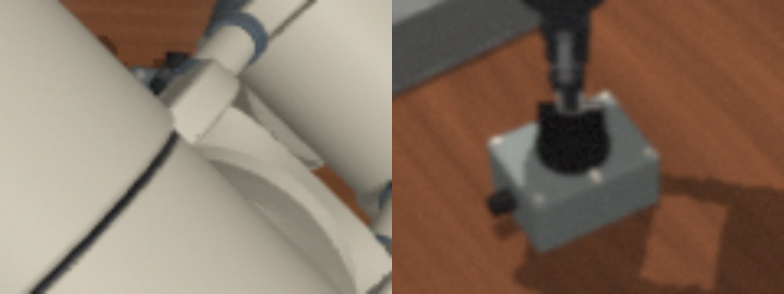

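Run:
```python
from h import *
d=np.load("wrist2.npz")["d"];P=cloud("wrist",d)
for px in [(268,252),(293,252),(270,265),(291,265),(281,265),(281,275),(279,230),(279,205),(279,190),(250,230),(270,280),(225,180),(205,215)]:
    print(px,np.round(P[px[1],px[0]],4))
d=np.load("scene2.npz")["d"];P=cloud("scene",d)
x,y=200+120*(570-392)/392,80+90*100/294
print(x,y)
for yy in range(92,136,3): print(yy,[np.round(P[yy,xx],3).tolist() for xx in (251,254,257)])
```

```text
(268, 252) [ 0.4495 -0.3513  0.1215]
(293, 252) [ 0.4563 -0.3419  0.121 ]
(270, 265) [ 0.4503 -0.3501  0.1353]
(291, 265) [ 0.4549 -0.3427  0.1362]
(281, 265) [ 0.4526 -0.3461  0.1362]
(281, 275) [ 0.453  -0.3463  0.1442]
(279, 230) [ 0.4469 -0.3434  0.1097]
(279, 205) [ 0.4389 -0.338   0.0975]
(279, 190) [ 0.4374 -0.3372  0.0669]
(250, 230) [ 0.4461 -0.3645  0.0767]
(270, 280) [ 0.4506 -0.3497  0.1483]
(225, 180) [ 0.4137 -0.3624  0.061 ]
(205, 215) [ 0.4247 -0.3872  0.0606]
254.48979591836735 110.61224489795919
92 [[0.486, -0.323, 0.218], [0.481, -0.317, 0.22], [0.462, -0.333, 0.198]]
95 [[0.487, -0.321, 0.211], [0.483, -0.314, 0.214], [0.459, -0.338, 0.182]]
98 [[0.493, -0.313, 0.21], [0.485, -0.311, 0.207], [0.462, -0.335, 0.176]]
101 [[0.495, -0.31, 0.204], [0.49, -0.304, 0.206], [0.483, -0.301, 0.204]]
104 [[0.498, -0.305, 0.2], [0.492, -0.301, 0.199], [0.487, -0.295, 0.201]]
107 [[0.483, -0.331, 0.159], [0.476, -0.328, 0.158], [0.476, -0.314, 0.169]]
110 [[0.473, -0.351, 0.127], [0.469, -0.342, 0.132], [0.457, -0.346, 0.122]]
113 [[0.471, -0.355, 0.111], [0.468, -0.344, 0.119], [0.458, -0.345, 0.113]]
116 [[0.471, -0.355, 0.1], [0.465, -0.351, 0.1], [0.46, -0.343, 0.104]]
119 [[0.474, -0.351, 0.094], [0.464, -0.352, 0.087], [0.459, -0.345, 0.09]]
122 [[0.472, -0.356, 0.077], [0.468, -0.348, 0.082], [0.459, -0.346, 0.078]]
125 [[0.478, -0.346, 0.078], [0.471, -0.342, 0.077], [0.465, -0.337, 0.077]]
128 [[0.479, -0.346, 0.066], [0.474, -0.339, 0.069], [0.467, -0.335, 0.068]]
131 [[0.485, -0.338, 0.065], [0.477, -0.335, 0.063], [0.472, -0.327, 0.068]]
134 [[0.488, -0.334, 0.059], [0.483, -0.325, 0.064], [0.475, -0.323, 0.061]]
```

Run:
```python
from h import *
d=np.load("wrist2.npz")["d"];P=cloud("wrist",d)
for c in (262,268,274,281,287,293,299):
    print(c,[tuple(np.round(P[r,c]*1000).astype(int).tolist()) for r in range(236,272,4)])
s=bot.state();print(s["time"],s["finger_gap"],s["tcp_pos"],s["ft_force"])
p=np.load("wrist2.npz")["p"];cv2.imwrite("pics/w3.png",cv2.resize(p[180:300,200:360],None,fx=5,fy=5,interpolation=cv2.INTER_CUBIC))
```

```text
262 [(454, -361, 75), (456, -362, 76), (458, -364, 76), (460, -366, 76), (462, -367, 76), (451, -356, 116), (451, -356, 122), (451, -356, 126), (452, -356, 130)]
268 [(446, -350, 110), (448, -351, 111), (450, -352, 109), (449, -351, 117), (450, -351, 122), (450, -351, 126), (450, -351, 131), (450, -351, 134), (450, -351, 138)]
274 [(448, -347, 109), (450, -348, 110), (452, -350, 110), (451, -349, 116), (451, -349, 122), (451, -349, 126), (451, -349, 131), (451, -349, 135), (451, -348, 140)]
281 [(450, -344, 110), (451, -345, 112), (453, -347, 110), (453, -346, 116), (453, -346, 121), (453, -346, 126), (453, -346, 130), (453, -346, 135), (453, -346, 138)]
287 [(452, -342, 110), (453, -343, 110), (455, -344, 110), (454, -344, 117), (455, -344, 121), (455, -344, 126), (454, -344, 131), (454, -344, 134), (454, -344, 139)]
293 [(464, -345, 77), (467, -347, 76), (468, -348, 77), (456, -341, 118), (456, -342, 121), (456, -342, 126), (456, -342, 131), (456, -342, 134), (456, -342, 138)]
299 [(466, -342, 76), (468, -344, 77), (471, -345, 75), (473, -347, 77), (475, -348, 77), (461, -342, 116), (461, -342, 122), (461, -342, 126), (461, -342, 130)]
4.4 -0.00033544786674036796 [ 0.46165701 -0.35215849  0.08924873] [ 0.19821674 -0.50049982 -0.29323498]
```

View pics/w3.png

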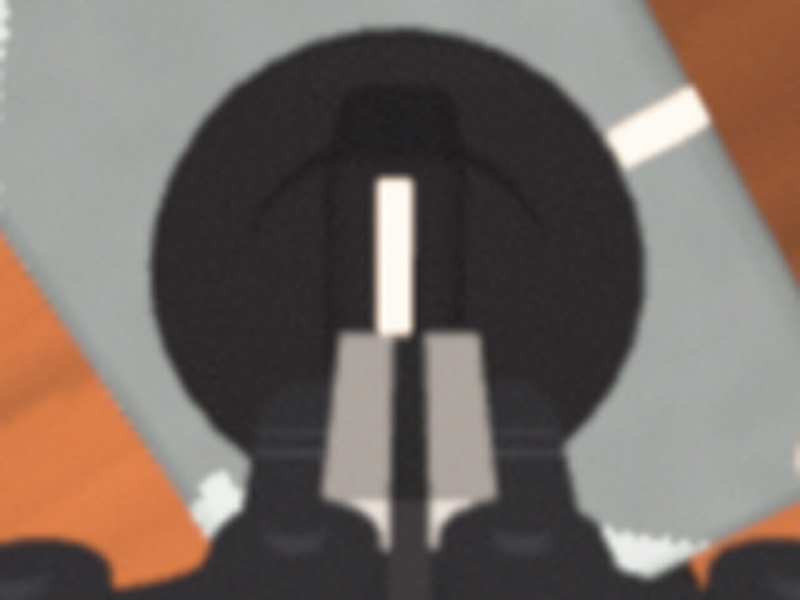

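The picture shows the pads (crop px 360 and 455, row 330) resting shut just above the bar's top, with tip depth about z 0.113. By the stated geometry the tips should be at 0.081. I'll open the jaws and check finger heights with the depth image before going deeper.

Call:
arm_command --steps '[[[0,0,0,0,0,0],[0,0,0,0,0,0],[0,0,0,0,0,0],[0,0,0,0,0,0],[0,0,0,0,0,0],[0,0,0,0,0,0],[0,0,0,0,0,0],[0,0,0,0,0,0],[0,0,0,0,0,0],[0,0,0,0,0,0]]]' --hand 0

```text
time: 5.4
tcp_pos: [0.4617, -0.3522, 0.0893]
orientation: [180.0, 0.0, 55.5]
ft_force: [-0.3, 0.1, 0.5]
finger_gap: 0.0427
```

```bash
cat > look.py <<'E'
from h import *
import sys
from scipy.spatial.transform import Rotation as R
s=bot.state();i=cams.camera_info("wrist")
p,d=cams.camera("wrist");np.savez(sys.argv[1]+".npz",p=p,d=d);cv2.imwrite(f"pics/{sys.argv[1]}.png",p)
Rt=R.from_euler("xyz",s["orientation"],degrees=True)
print("cam in tool mm",np.round(Rt.inv().apply(i["world_from_camera"][:3,3]-s["tcp_pos"])*1000,1))
P=cloud("wrist",d);Q=Rt.inv().apply((P-s["tcp_pos"]).reshape(-1,3)).reshape(P.shape)*1000
np.save(sys.argv[1]+"_Q.npy",Q)
print(s["time"],s["tcp_pos"],s["finger_gap"],s["ft_force"])
E
python3 look.py w4
python3 - <<'E'
import numpy as np
Q=np.load("w4_Q.npy").round().astype(int)
for r in range(230,300,8): print(r,[tuple(Q[r,c].tolist()) for c in range(190,370,15)])
E
```

```text
cam in tool mm [ 1.000e-01 -6.630e+01 -1.637e+02]
5.4 [ 0.46168272 -0.35219162  0.08927867] 0.0426697060468074 [-0.31946151  0.10405403  0.50341989]
230 [(-79, 20, 88), (-51, 0, 29), (-41, 0, 28), (-30, -2, 22), (-19, -6, 13), (-8, -16, -18), (-1, -17, -21), (8, -5, 14), (18, -3, 21), (28, -2, 23), (39, -1, 28), (49, 0, 31)]
238 [(-80, 28, 88), (-67, 28, 88), (-41, 6, 30), (-30, 3, 23), (-19, 0, 13), (-8, -12, -19), (-1, -14, -22), (8, 0, 13), (18, -1, 13), (28, 3, 23), (39, 5, 29), (49, 6, 30)]
246 [(-80, 35, 87), (-67, 34, 87), (-41, 11, 28), (-30, 8, 22), (-19, 5, 13), (-8, -8, -19), (-1, -9, -21), (8, 5, 13), (18, 4, 12), (28, 8, 22), (39, 11, 28), (49, 10, 27)]
254 [(-81, 42, 87), (-67, 42, 87), (-28, -11, -35), (-21, -9, -32), (-20, 14, 22), (-8, -3, -18), (-1, -5, -21), (9, 11, 14), (19, 14, 21), (21, -6, -24), (27, -10, -34), (50, 16, 28)]
262 [(-82, 51, 89), (-68, 50, 88), (-26, -10, -43), (-21, -6, -34), (-21, 20, 23), (-10, 16, 13), (-1, 0, -21), (8, 15, 12), (19, 20, 22), (21, -2, -26), (25, -10, -43), (34, -7, -34)]
270 [(-82, 57, 87), (-33, -6, -42), (-25, -10, -50), (-21, -3, -35), (-21, 26, 23), (-11, 25, 22), (-1, 4, -21), (9, 25, 22), (19, 26, 22), (21, 1, -27), (24, -11, -51), (32, -7, -43)]
278 [(-83, 66, 88), (-31, -6, -50), (-23, -11, -59), (-21, 1, -36), (-22, 34, 28), (-11, 31, 22), (-1, 8, -22), (9, 31, 22), (20, 35, 28), (22, 6, -27), (22, -11, -58), (30, -7, -50)]
286 [(-33, -12, -65), (-27, -11, -65), (-23, -9, -61), (-21, 4, -37), (-22, 41, 28), (-11, 40, 27), (-1, 13, -21), (9, 40, 27), (20, 40, 28), (21, 9, -29), (22, -8, -60), (26, -11, -65)]
294 [(-31, -11, -70), (-26, -12, -71), (-23, -6, -62), (-21, 8, -37), (-22, 47, 28), (-11, 47, 28), (-1, 18, -20), (10, 47, 29), (20, 47, 29), (31, 47, 28), (22, -5, -60), (25, -11, -70)]
```

View pics/w4.png

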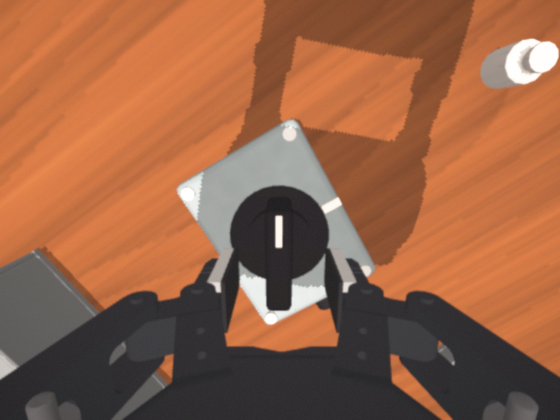

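With the jaws half open, the pad tips measure about 24 mm behind the reported TCP, not 8 mm ahead. The real fingertips are therefore about 32 mm shorter than stated. I'll correct for this and go 2.9 cm deeper, which puts the tips at about z 0.084. The jaws straddle the bar.

Call:
arm_command --steps '[[[0,0,0.4,0,0,0],[0,0,0.8,0,0,0],[0,0,1.2,0,0,0],[0,0,1.6,0,0,0],[0,0,2,0,0,0],[0,0,2.4,0,0,0],[0,0,2.7,0,0,0],[0,0,2.9,0,0,0],[0,0,2.9,0,0,0],[0,0,2.9,0,0,0]]]'

```text
time: 6.45
tcp_pos: [0.4617, -0.3522, 0.0604]
orientation: [180.0, 0.0, 55.5]
ft_force: [1.0, 0.1, -0.5]
finger_gap: 0.0431
```

Call:
arm_command --steps '[[[0,0,0,0,0,0],[0,0,0,0,0,0],[0,0,0,0,0,0],[0,0,0,0,0,0],[0,0,0,0,0,0],[0,0,0,0,0,0],[0,0,0,0,0,0],[0,0,0,0,0,0],[0,0,0,0,0,0],[0,0,0,0,0,0]]]' --hand 1

```text
time: 7.45
tcp_pos: [0.4611, -0.3532, 0.0607]
orientation: [180.0, 0.1, 55.5]
ft_force: [-8.8, -8.2, 5.8]
finger_gap: 0.0133
```

```bash
python3 look.py w5; python3 go.py "(.461,-.354,.06,-6)"
python3 - <<'E'
import numpy as np
Q=np.load("w5_Q.npy").round().astype(int)
for r in range(230,300,10): print(r,[tuple(Q[r,c].tolist()) for c in range(235,330,12)])
E
```

```text
cam in tool mm [ 1.000e-01 -6.630e+01 -1.637e+02]
7.45 [ 0.46114599 -0.3532352   0.06074903] 0.01329858751986732 [-8.84104258 -8.20687704  5.75862662]
(0.461, -0.354, 0.06, -6) shift cm [-0.07  0.03  0.08] rotvec [1.000e-03 1.000e-03 1.074e+00]
t 7.5 tcp [ 0.4611 -0.3532  0.0608] [1.7997e+02 9.0000e-02 5.5520e+01] F [-8.  -9.1  5.1] M [-1.11  1.31  0.03] gap 0.0129
230 [(-25, -12, -6), (-19, -12, -6), (-11, -16, -16), (-4, -27, -48), (1, -27, -48), (5, -26, -47), (14, -14, -10), (20, -12, -6)]
240 [(-25, -6, -6), (-19, -7, -7), (-11, -10, -16), (-4, -23, -50), (1, -23, -50), (5, -22, -48), (13, -10, -16), (20, -7, -7)]
250 [(-26, -1, -6), (-18, -4, -15), (-10, -10, -30), (-4, -19, -49), (1, -19, -50), (6, -18, -48), (12, -11, -31), (21, -1, -7)]
260 [(-26, 5, -7), (-16, -6, -32), (-10, -10, -41), (-4, -14, -48), (1, -15, -50), (6, -14, -49), (11, -10, -41), (17, -7, -33)]
270 [(-26, 11, -6), (-15, -6, -42), (-9, -11, -51), (-4, -10, -49), (1, -10, -50), (6, -10, -49), (10, -10, -51), (16, -6, -42)]
280 [(-17, -11, -60), (-13, -12, -61), (-8, -10, -58), (-4, -5, -49), (1, -5, -49), (6, -5, -48), (10, -10, -58), (14, -13, -63)]
290 [(-16, -11, -68), (-12, -12, -69), (-9, -6, -59), (-4, 0, -49), (1, -1, -50), (6, 0, -48), (9, -12, -69), (13, -11, -68)]
```

View pics/w5.png

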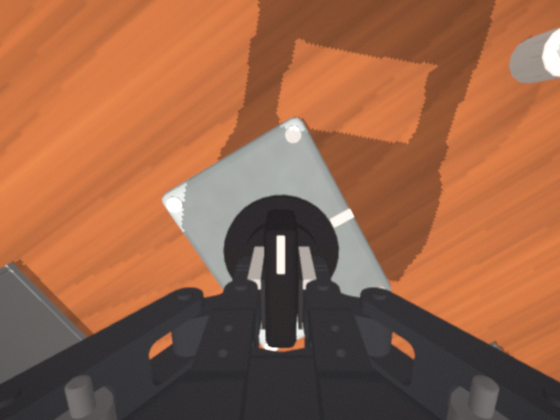

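The bar is gripped (gap 13 mm, pads either side of it at px 255 and 308). The side pull of about 12 N means the axis sits about 2 mm along tool -x. I'll correct that while turning.

Call:
arm_command --steps '[[[-0.1,0,0,0,0,0.05],[-0.2,0,0,0,0,0.14],[-0.2,0,0,0,0,0.25],[-0.2,0,0,0,0,0.36],[-0.2,0,0,0,0,0.47],[-0.2,0,0,0,0,0.58],[-0.2,0,0,0,0,0.69],[-0.2,0,0,0,0,0.8],[-0.2,0,0,0,0,0.9],[-0.2,0,0,0,0,0.96]]]'

```text
time: 8.5
tcp_pos: [0.4616, -0.3533, 0.0608]
orientation: [-180.0, -0.1, 0.3]
ft_force: [7.4, 8.0, 4.7]
finger_gap: 0.0131
```

```bash
python3 go.py "(.461,-.354,.06,-6)"
```

```text
(0.461, -0.354, 0.06, -6) shift cm [-0.06  0.07  0.08] rotvec [-0.    -0.002  0.11 ]
t 8.5 tcp [ 0.4616 -0.3533  0.0608] [-1.7999e+02 -1.0000e-01  2.8000e-01] F [7.4 8.  4.7] M [ 1.23 -1.43  0.04] gap 0.0131
```

Call:
arm_command --steps '[[[0.05,-0.05,0,0,0,0.03],[0.05,-0.05,0,0,0,0.06],[0.05,-0.05,0,0,0,0.08],[0.05,-0.05,0,0,0,0.1],[0.05,-0.05,0,0,0,0.12],[0.05,-0.05,0,0,0,0.14],[0.05,-0.05,0,0,0,0.15],[0.05,-0.05,0,0,0,0.15],[0.05,-0.05,0,0,0,0.15],[0.05,-0.05,0,0,0,0.15]]]'

```text
time: 9.5
tcp_pos: [0.4616, -0.3534, 0.0608]
orientation: [180.0, -0.1, -8.0]
ft_force: [3.1, 3.3, 6.6]
finger_gap: 0.0129
```

```bash
python3 look.py w6; python3 go.py "(.461,-.354,.06,-6)"
python3 - <<'E'
from meas import *
Q=np.load("w6_Q.npy").reshape(-1,3)
m=(abs(Q[:,0])<7.5)&(Q[:,1]<-13)&(Q[:,1]>-30)&(Q[:,2]<-42)&(Q[:,2]>-60)
print(m.sum(),pca(Q[m][:,:2]))
E
```

```text
cam in tool mm [   0.5  -66.7 -163.7]
9.5 [ 0.46158441 -0.35338867  0.06080791] 0.012923634073079055 [3.05509648 3.28336765 6.55381212]
(0.461, -0.354, 0.06, -6) shift cm [-0.05  0.07  0.08] rotvec [ 0.001 -0.001 -0.035]
t 9.55 tcp [ 0.4616 -0.3533  0.0608] [ 1.7996e+02 -5.0000e-02 -7.9900e+00] F [2.4 3.5 6.4] M [ 0.44 -0.54  1.57] gap 0.0133
1287 (array([ -0.2250258 , -21.03380817]), np.float64(84.00209172334532), array([3.84385295, 4.43914033]))
```

View pics/w6.png

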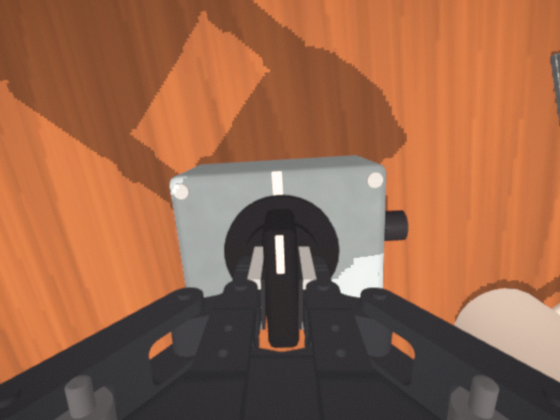

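Moment 1.57 N m (well above 0.08 friction) shows it's hard on the stop. The bar's white line (px 280,255) points at the box's white mark (278,183). I'll release and rise.

Call:
arm_command --steps '[[[0,0,0,0,0,0],[0,0,0,0,0,0],[0,0,0,0,0,0],[0,0,-0.5,0,0,0],[0,0,-2,0,0,0],[0,0,-4.5,0,0,0],[0,0,-7.5,0,0,0],[0,0,-11,0,0,0],[0,0,-14,0,0,0],[0,0,-15,0,0,0]]]' --hand 0

```text
time: 10.55
tcp_pos: [0.4619, -0.3542, 0.2138]
orientation: [179.8, -0.2, -8.1]
ft_force: [0.7, -0.8, 0.3]
finger_gap: 0.0428
```

```bash
python3 go.py "(.45,-.02,.2,4)" "(.487,.2712,.17,14.5)"
```

```text
(0.45, -0.02, 0.2, 4) shift cm [ -5.88 -32.92   1.27] rotvec [ 0.003 -0.003 -0.211]
(0.487, 0.2712, 0.17, 14.5) shift cm [ -6.33 -62.28   4.19] rotvec [ 0.003 -0.003 -0.394]
t 10.55 tcp [ 0.4619 -0.3542  0.2138] [179.85  -0.21  -8.08] F [ 0.7 -0.8  0.3] M [-0.01  0.05 -0.03] gap 0.0428
```

Call:
arm_command --steps '[[[-0.6,-2,0,0,0,-0.02],[-1.2,-5.5,0,0,0,-0.04],[-1.8,-9.5,0,0,0,-0.06],[-2.4,-14,0,0,0,-0.09],[-3,-18.5,0,0,0,-0.12],[-3.6,-23,0,0,0,-0.15],[-4.2,-27.5,0,0,0,-0.18],[-4.8,-32,0,0,0,-0.21],[-5,-36.5,0,0,0,-0.24],[-5.2,-41,0,0,0,-0.27]]]'

```text
time: 11.55
tcp_pos: [0.4666, 0.0617, 0.2102]
orientation: [180.0, 0.0, 7.4]
ft_force: [0.7, -0.7, 0.2]
finger_gap: 0.0427
```

```bash
python3 go.py  "(.487,.2712,.16,14.5)"
```

```text
(0.487, 0.2712, 0.16, 14.5) shift cm [  4.74 -20.51   5.01] rotvec [ 0.     0.    -0.123]
t 11.55 tcp [0.4666 0.0617 0.2102] [1.80e+02 2.00e-02 7.45e+00] F [ 0.7 -0.7  0.2] M [-0.06 -0.05 -0.03] gap 0.0427
```

Call:
arm_command --steps '[[[0.5,-3.5,0.5,0,0,-0.02],[1,-7,1,0,0,-0.04],[1.8,-10,1.5,0,0,-0.06],[2.6,-13,2,0,0,-0.08],[3.4,-15.5,2.5,0,0,-0.1],[4,-17.5,3,0,0,-0.12],[4.4,-19,3.5,0,0,-0.123],[4.6,-20,4,0,0,-0.123],[4.6,-20,4,0,0,-0.123],[4.6,-20,4,0,0,-0.123]]]'

```text
time: 12.55
tcp_pos: [0.4868, 0.2636, 0.1702]
orientation: [180.0, 0.0, 14.4]
ft_force: [0.2, 0.4, -0.6]
finger_gap: 0.0425
```

```bash
python3 look.py w7
python3 - <<'E'
from meas import *
from h import *
t=np.load("w7.npz");p,d=t["p"],t["d"];P=cloud("wrist",d);P[d==0]=9
hsv=cv2.cvtColor(p,cv2.COLOR_BGR2HSV)
def sel(c,r,z0,z1,vm=0,sx=256):
    m=(np.hypot(P[...,0]-c[0],P[...,1]-c[1])<r)&(P[...,2]>z0)&(P[...,2]<z1)&(hsv[...,2]>=vm)&(hsv[...,1]<sx);return P[m]
q=sel((.487,.271),.05,.038,.055);print("rib",len(q),pca(q[:,:2]),rect(q[:,:2]),np.median(q[:,2]))
q=sel((.487,.271),.1,.002,.0085,120,70);print("plate",len(q),rect(q[:,:2]),np.median(q[:,2]))
q=sel((.535,.283),.04,.0215,.03);print("knuckle top",len(q),pca(q[:,:2]),rect(q[:,:2]))
q=sel((.535,.283),.04,.01,.03,120,70);print("knuckle",len(q),pca(q[:,:2]),rect(q[:,:2]))
pt,dt=cams.camera("top");np.savez("top3.npz",p=pt,d=dt)
cv2.imwrite("pics/t3.png",cv2.resize(pt[210:300,350:470],None,fx=5,fy=5))
P=cloud("top",dt);m=(np.hypot(P[...,0]-.461,P[...,1]+.354)<.05)&(P[...,2]>.085)&(P[...,2]<.12)
print("isolator bar",pca(P[m][:,:2]),rect(P[m][:,:2]))
E
python3 go.py "(.487,.2712,.06,14.5)"
```

```text
cam in tool mm [   0.4  -66.5 -163.7]
12.55 [0.48684583 0.26359054 0.17016984] 0.042459366622185274 [ 0.24651456  0.35882887 -0.57073563]
rib 777 (array([0.4874068 , 0.27315994]), np.float64(104.13889790271246), array([0.00356093, 0.01704923])) (array([487.8, 272.3]), array([11.8, 59. ]), 14.26) 0.0430820880991189
plate 6263 (array([491.5, 272.6]), array([ 98.6, 110.4]), 14.43) 0.005320074366010785
knuckle top 603 (array([0.53295426, 0.28390719]), np.float64(104.20742446484647), array([0.00467266, 0.01153791])) (array([533.3, 283.7]), array([17.7, 39.9]), 15.89)
knuckle 873 (array([0.5318079 , 0.28405562]), np.float64(103.13902063028351), array([0.00656068, 0.01166434])) (array([533.1, 283.6]), array([23.4, 39.9]), 13.43)
isolator bar (array([ 0.45955465, -0.35256458]), np.float64(84.44675052160629), array([0.0043876, 0.0168032])) (array([ 460.5, -353.9]), array([54.3, 14.5]), 85.19)
(0.487, 0.2712, 0.06, 14.5) shift cm [ 0.19 -0.76 11.05] rotvec [ 0.    -0.    -0.002]
t 12.65 tcp [0.4871 0.2634 0.1705] [179.99  -0.    14.39] F [-0.  -0.2 -0.4] M [ 0.04 -0.   -0.01] gap 0.0425
```

View pics/w7.png

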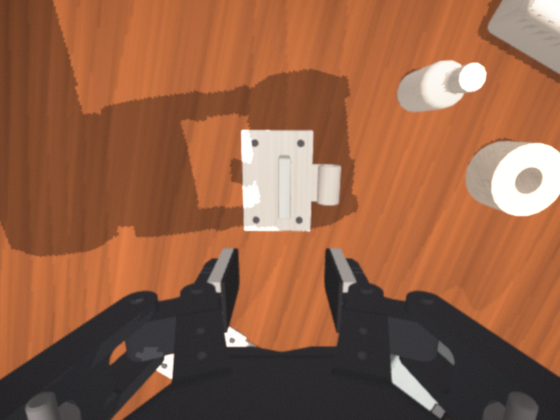

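View pics/t3.png

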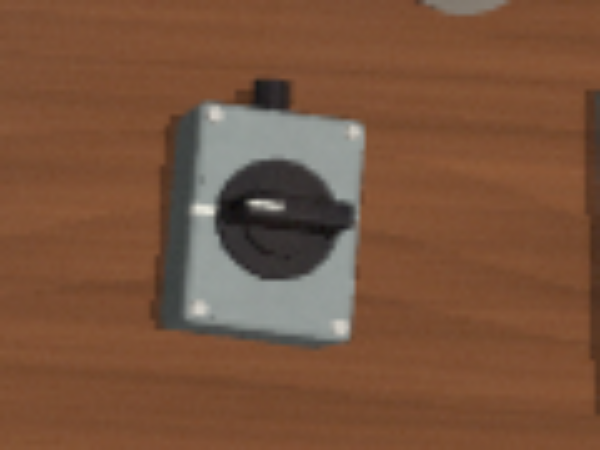

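Top view confirms the isolator is off: bar at 85.2°, pointer at the white mark. The flap's rib is at (0.4878, 0.272), yaw 14.3°, and its bore is 47 mm ahead, as specified. I'll get the exact tip height from this clean view.

Run:
```python
import numpy as np
for n in ["w7","w2"]:
  try:Q=np.load(f"{n}_Q.npy")
  except Exception: continue
  m=(Q[...,2]>-80)&(Q[...,2]<20)&(abs(Q[...,0])<60)&(abs(Q[...,1])<30)
  q=Q[m]
  for s in (-1,1):
    k=q[q[:,0]*s>0]; print(s,len(k),np.percentile(k[:,2],[50,90,98,99.5,100]).round(1)); kk=k[k[:,2]>np.percentile(k[:,2],95)];print(kk.mean(0).round(1))
d=np.load("wrist2.npz")["d"]
```

```text
-1 5654 [-73.9 -41.5 -29.7 -25.7 -23.1]
[-23.5  -4.3 -30.3]
1 5635 [-73.8 -41.5 -29.8 -25.8 -23.2]
[ 24.3  -4.  -30.3]
```

Half-open tips are 23 mm behind the TCP. For tips about 9–12 mm above the bench, the TCP needs to be at z ≈ -0.011. I'll descend in two calls and check force and view in between.

Call:
arm_command --steps '[[[0.25,-0.8,1,0,0,0],[0.25,-0.8,3,0,0,0],[0.25,-0.8,5,0,0,0],[0.25,-0.8,7,0,0,0],[0.25,-0.8,8.5,0,0,0],[0.25,-0.8,10,0,0,0],[0.25,-0.8,11.5,0,0,0],[0.25,-0.8,12.5,0,0,0],[0.25,-0.8,13,0,0,0],[0.25,-0.8,13,0,0,0]]]'

```text
time: 13.65
tcp_pos: [0.4873, 0.2725, 0.0398]
orientation: [180.0, 0.0, 14.4]
ft_force: [0.5, -0.4, -0.0]
finger_gap: 0.0424
```

```bash
python3 look.py w8
python3 - <<'E'
from meas import *
t=np.load("w8.npz");p,d=t["p"],t["d"];Q=np.load("w8_Q.npy");P=cloud("wrist",d)
m=(abs(Q[...,0])<16)&(abs(Q[...,1])<40)&(P[...,2]>.037)&(P[...,2]<.047);print(m.sum(),rect(Q[m][:,:2]/1000),np.median(P[m][:,2]))
E
python3 go.py "(.4875,.2718,-.011,14.3)"
```

```text
cam in tool mm [   0.4  -66.5 -163.7]
13.65 [0.4872888  0.27247695 0.0397847 ] 0.04244126542849408 [ 0.46121667 -0.3988316  -0.02935797]
2139 (array([0.7, 0.1]), array([11.9, 60.1]), 0.5) 0.043511008720897415
(0.4875, 0.2718, -0.011, 14.3) shift cm [-0.02  0.07  5.13] rotvec [0.    0.    0.002]
t 13.7 tcp [0.4875 0.2726 0.0403] [1.800e+02 1.000e-02 1.443e+01] F [-0.2 -1.3  0.6] M [-0.   -0.05 -0.05] gap 0.043
```

View pics/w8.png

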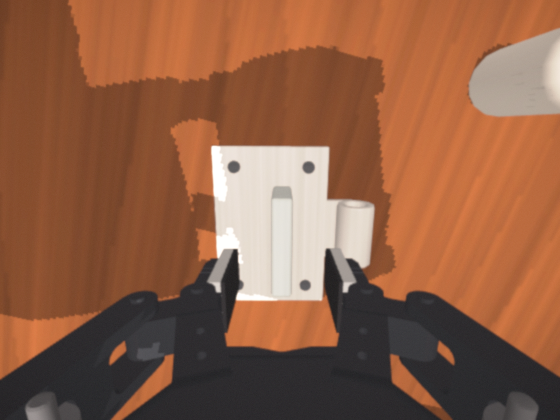

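The rib is centred between the jaws (offset 0.7 mm), but at this opening the right finger's back would graze the knuckle at px (355,235). I'll close the jaws to about 28 mm first, then descend.

Call:
arm_command --steps '[[[0.07,0,0,0,0,0],[0.07,0,0,0,0,0],[0.07,0,0,0,0,0],[0.07,0,1,0,0,0],[0.07,0,2,0,0,0],[0.07,0,3,0,0,0],[0.07,0,3.8,0,0,0],[0.07,0,4.5,0,0,0],[0.07,0,5,0,0,0],[0.07,0,5,0,0,0]]]' --hand 0.35

```text
time: 14.7
tcp_pos: [0.4878, 0.2726, -0.0105]
orientation: [180.0, 0.1, 14.4]
ft_force: [0.5, -0.0, 0.3]
finger_gap: 0.028
```

Call:
arm_command --steps '[[[0,0,0.1,0,0,0],[0,0,0.1,0,0,0],[0,0,0.1,0,0,0],[0,0,0.1,0,0,0],[0,0,0.1,0,0,0],[0,0,0.1,0,0,0],[0,0,0.1,0,0,0],[0,0,0.1,0,0,0],[0,0,0.1,0,0,0],[0,0,0.1,0,0,0]]]' --hand 1

```text
time: 15.7
tcp_pos: [0.4882, 0.2727, -0.0106]
orientation: [-180.0, -0.0, 14.4]
ft_force: [-1.4, -0.7, 6.2]
finger_gap: 0.0111
```

```bash
python3 look.py w9; python3 go.py
```

```text
cam in tool mm [   0.4  -66.5 -163.7]
15.7 [ 0.48819609  0.27273947 -0.01058943] 0.011138501677325994 [-1.37965412 -0.65304527  6.17447763]
t 15.75 tcp [ 0.4882  0.2727 -0.0106] [-1.800e+02 -1.000e-02  1.444e+01] F [-1.3 -1.2  5.5] M [-0.14  0.26  0.02] gap 0.0113
```

View pics/w9.png

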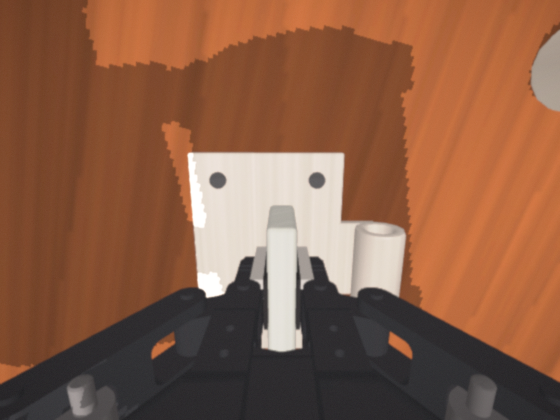

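The rib is gripped (gap 11 mm). While it's still, I'll locate the feeder's hinge from the first images.

Run:
```python
from meas import *
for n in ["top","scene"]:
    t=np.load(n+"0.npz");p,d=t["p"],t["d"];P=cloud(n,d);P[d==0]=9
    hsv=cv2.cvtColor(p,cv2.COLOR_BGR2HSV)
    for yaw in (-6.0,):
        c,s=np.cos(np.radians(yaw)),np.sin(np.radians(yaw))
        F=np.stack([P[...,0]*c+P[...,1]*s,-P[...,0]*s+P[...,1]*c],-1)
        m=(np.hypot(P[...,0]-.7,P[...,1]-.015)<.18)&(P[...,2]>.076)&(P[...,2]<.086)&(hsv[...,2]<190)
        f=F[m]; print(n,"housing u",np.percentile(f[:,0],[.3,2,98,99.7]),"v",np.percentile(f[:,1],[.3,1,99,99.7]))
        w=(np.hypot(P[...,0]-.62,P[...,1]-.015)<.1)&(P[...,2]>.082)&(P[...,2]<.12)&(hsv[...,2]>130)&(hsv[...,1]<70)
        cc,lab,st,cen=cv2.connectedComponentsWithStats(w.astype(np.uint8))
        for i in range(1,cc):
            if st[i,4]>15: print(" comp",st[i],rect(P[lab==i][:,:2]),np.percentile(P[lab==i][:,2],[5,50,95]).round(4), "u",np.percentile(F[lab==i][:,0],[1,99]).round(4),"v",np.percentile(F[lab==i][:,1],[1,99]).round(4))
```

```text
top housing u [0.61205742 0.61749259 0.77978913 0.78287343] v [-0.03669912 -0.03524089  0.20946764  0.21077399]
 comp [246 168  45  32 617] (array([624.3,  21.3]), array([121.1,  75.5]), 80.92) [0.0823 0.0851 0.1034] u [0.5834 0.6515] v [0.0326 0.1411]
scene housing u [0.59897796 0.61988394 0.78264054 0.7847558 ] v [-0.03572993 -0.03332996  0.21140466  0.21264741]
 comp [ 256  224   55   52 1077] (array([628.6,  22.5]), array([ 90.3, 129.5]), 4.91) [0.0824 0.0852 0.1038] u [0.5862 0.6653] v [0.0332 0.144 ]
```

Call:
arm_command --steps '[[[0,0,-0.5,0,0,0],[0,0,-1,0,0,0],[0,0,-2,0,0,0],[0,0,-3.5,0,0,0],[0,0,-5.5,0,0,0],[0,0,-8,0,0,0],[0,0,-10.5,0,0,0],[0,0,-13,0,0,0],[0,0,-15,0,0,0],[0,0,-15.5,0,0,0]]]'

```text
time: 16.75
tcp_pos: [0.4891, 0.2732, 0.1469]
orientation: [-180.0, -0.2, 14.4]
ft_force: [0.3, 0.1, -3.2]
finger_gap: 0.0107
```

```bash
python3 look.py w10; python3 go.py
```

```text
cam in tool mm [   0.4  -66.4 -163.7]
16.75 [0.48910271 0.27317911 0.14694678] 0.010659342221856351 [ 0.30999767  0.13948889 -3.23032052]
t 16.8 tcp [0.4889 0.273  0.1463] [-1.7998e+02 -1.7000e-01  1.4440e+01] F [ 1.  -0.2 -1.8] M [ 0.01  0.01 -0.  ] gap 0.0109
```

View pics/w10.png

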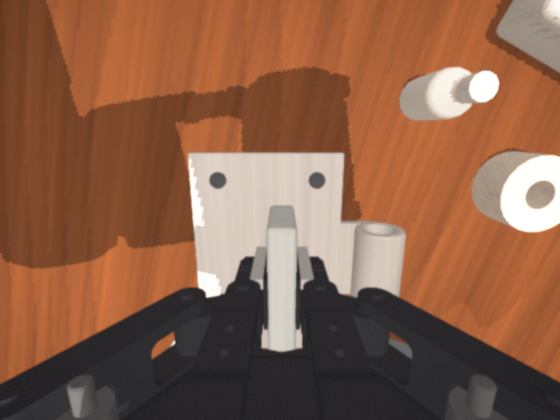

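The flap is lifted with no slip; the picture is identical to before. I'll go to a viewing pose above and short of the hinge.

```bash
python3 go.py "(.55,-.06,.22,-6)"
python3 - <<'E'
from meas import *
t=np.load("w10.npz");p=t["p"];Q=np.load("w10_Q.npy")/1000;hsv=cv2.cvtColor(p,cv2.COLOR_BGR2HSV)
def sel(x0,x1,y0,y1,z0,z1):
    m=(Q[...,0]>x0)&(Q[...,0]<x1)&(Q[...,1]>y0)&(Q[...,1]<y1)&(Q[...,2]>z0)&(Q[...,2]<z1);return Q[m]
q=sel(-.01,.01,-.04,.04,-.06,-.045);print("rib",len(q),q.min(0),q.max(0),np.median(q,0),rect(q[:,:2]))
q=sel(.03,.065,-.04,.03,-.045,0);print("knuckle",len(q),np.percentile(q,[1,50,99],axis=0).round(4))
q=sel(.03,.065,-.03,.03,-.045,-.03);print("knuckle crest x, z",np.median(q,0),q[:,2].min(),pca(q[:,:2]))
q=sel(-.05,.033,-.07,-.015,-.02,-.01);print("plate",len(q),np.percentile(q,[1,50,99],axis=0).round(4))
# plate tilt
A=np.c_[q[:,:2],np.ones(len(q))];s=np.linalg.lstsq(A,q[:,2],rcond=None)[0];print("plane",s)
E
```

```text
(0.55, -0.06, 0.22, -6) shift cm [-2.36 33.77 -7.39] rotvec [-0.001 -0.003  0.357]
t 16.8 tcp [0.4889 0.273  0.1463] [-1.7998e+02 -1.7000e-01  1.4440e+01] F [ 1.  -0.2 -1.8] M [ 0.01  0.01 -0.  ] gap 0.0109
rib 4563 [-0.00997129 -0.03022531 -0.05995434] [ 0.00993443  0.02583143 -0.04502537] [ 4.03170484e-05 -6.49861249e-03 -5.30020407e-02] (array([ 0.1, -2.2]), array([55.9, 19.9]), 88.88)
knuckle 4397 [[ 0.0303 -0.0197 -0.0355]
 [ 0.0412 -0.0074 -0.0301]
 [ 0.0571  0.0183 -0.0134]]
knuckle crest x, z [ 0.04610406 -0.00697236 -0.03361868] -0.03638366624336985 (array([ 0.04634078, -0.00676455]), np.float64(85.33522637268516), array([0.00532621, 0.0081137 ]))
plate 11383 [[-0.0438 -0.0545 -0.0171]
 [-0.0092 -0.0369 -0.0151]
 [ 0.0297 -0.0155 -0.0131]]
plane [ 0.00101796 -0.00406139 -0.01521455]
```

Call:
arm_command --steps '[[[0,0.5,-2,0,0,0.02],[-0.2,2,-4,0,0,0.05],[-0.5,4.5,-6,0,0,0.09],[-0.8,8,-7,0,0,0.13],[-1.1,12,-7.4,0,0,0.17],[-1.4,16,-7.4,0,0,0.21],[-1.7,20,-7.4,0,0,0.25],[-2,24,-7.4,0,0,0.29],[-2.2,28,-7.4,0,0,0.33],[-2.3,31,-7.4,0,0,0.357]]]'

```text
time: 17.8
tcp_pos: [0.5428, -0.0355, 0.2172]
orientation: [180.0, 0.1, -6.2]
ft_force: [1.1, 0.6, -4.4]
finger_gap: 0.0109
```

Call:
arm_command --steps '[[[0,1,0,0,0,0],[0,2,0,0,0,0],[0,2.5,0,0,0,0],[0,2.8,0,0,0,0],[0,2.8,0,0,0,0],[0,2.8,0,0,0,0],[0,2.8,0,0,0,0],[0,2.8,0,0,0,0],[0,2.8,0,0,0,0],[0,2.8,0,0,0,0]]]'

```text
time: 18.8
tcp_pos: [0.5403, -0.061, 0.2183]
orientation: [-180.0, -0.0, -6.0]
ft_force: [-0.3, 0.2, -3.2]
finger_gap: 0.011
```

```bash
python3 look.py w11; python3 go.py
```

```text
cam in tool mm [   0.5  -66.7 -163.7]
18.8 [ 0.54027073 -0.06099144  0.21828535] 0.01098209374421929 [-0.25139526  0.17667987 -3.2234253 ]
t 18.85 tcp [ 0.5403 -0.061   0.2183] [-180.     -0.     -6.01] F [ 1.1 -0.8 -3.3] M [ 0.02  0.   -0.04] gap 0.0111
```

View pics/w11.png

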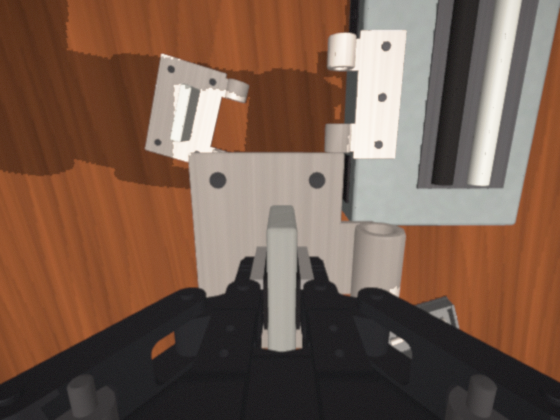

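The feeder's knuckles are visible at px (342,52) and (338,138), with the leaf aligned with the image columns. I'll measure both in the tool frame.

Run:
```python
from meas import *
t=np.load("w11.npz");p,d=t["p"],t["d"];P=cloud("wrist",d);Q=np.load("w11_Q.npy")
hsv=cv2.cvtColor(p,cv2.COLOR_BGR2HSV)
w=(P[...,2]>.07)&(P[...,2]<.115)&(hsv[...,2]>90)&(hsv[...,1]<60)
def roi(c0,c1,r0,r1):
    m=np.zeros_like(w);m[r0:r1,c0:c1]=1;return m&w
for nm,b in dict(up=(322,356,28,78),lo=(318,352,112,153)).items():
    m=roi(*b);q=Q[m];print(nm,len(q),"x",np.percentile(q[:,0],[1,5,50,95,99]).round(1),"y",np.percentile(q[:,1],[1,3,97,99]).round(1),"worldz",np.percentile(P[m][:,2],[1,50,90,98]).round(4))
    ct=q[P[m][:,2]>np.percentile(P[m][:,2],75)];print("  crest x",np.median(ct[:,0]).round(2))
    # cylinder fit: axis x, from (x,z)
    k=P[m][:,2]>.09;qq=q[k];
    A=np.c_[2*qq[:,0],2*qq[:,2],np.ones(len(qq))];s=np.linalg.lstsq(A,(qq[:,0]**2+qq[:,2]**2),rcond=None)[0];print("  circ x,z",s[:2],"r",np.sqrt(s[2]+s[0]**2+s[1]**2))
    print("  pix rows/cols",np.where(m)[0].min(),np.where(m)[0].max(),np.where(m)[1].min(),np.where(m)[1].max())
# leaf edges
m=roi(350,412,25,165)&(P[...,2]>.079)&(P[...,2]<.09);q=Q[m];print("leaf",rect(q[:,:2]/1000),np.median(P[m][:,2]))
# feeder housing front edge line / far edges yaw
m=(P[...,2]>.074)&(P[...,2]<.087);m[:,:340]=0;q=Q[m];print("housing x min,y max",np.percentile(q[:,0],[.5,2]),np.percentile(q[:,1],[98,99.5]))
cv2.imwrite("pics/c11.png",cv2.resize(p[20:170,300:440],None,fx=4,fy=4,interpolation=cv2.INTER_CUBIC))
```

```text
up 1019 x [40.1 40.9 50.4 61.4 65.7] y [-139.5 -138.9 -115.4 -115.3] worldz [0.0833 0.1028 0.105  0.1058]
  crest x 51.43
  circ x,z [ 51.50801431 123.80112937] r 10.548926616334144
  pix rows/cols 33 70 327 355
lo 746 x [40.4 41.1 50.5 62.2 66.2] y [-68.7 -68.7 -45.5 -45.2] worldz [0.0851 0.1032 0.105  0.1057]
  crest x 51.78
  circ x,z [ 51.95633652 124.54778468] r 11.216130465843467
  pix rows/cols 124 152 325 351
leaf (array([ 92.8, -91.3]), array([124.9,  59.8]), 85.63) 0.08475237809875691
housing x min,y max [67.79276009 71.47617515] [25.67858243 29.28800335]
```

View pics/c11.png

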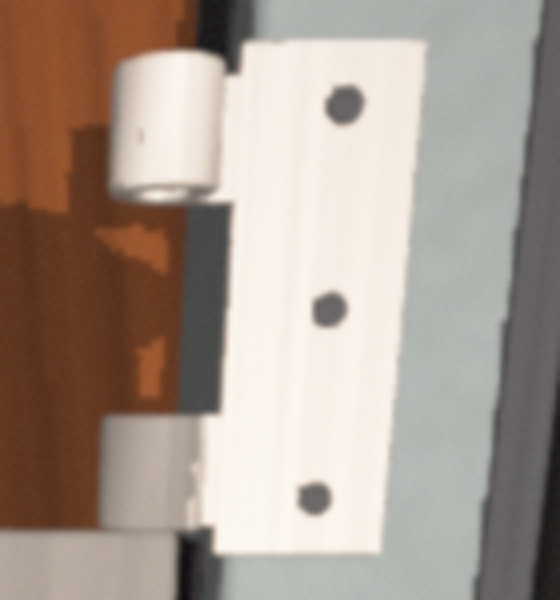

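Run:
```python
from meas import *
from scipy.optimize import least_squares as LS
t=np.load("w11.npz");p,d=t["p"],t["d"];P=cloud("wrist",d);Q=np.load("w11_Q.npy")
def fit(m):
    q=Q[m];f=lambda s:np.hypot(q[:,0]-s[0],q[:,2]-s[1])-12
    r=LS(f,[np.median(q[:,0]),q[:,2].min()+12],loss="soft_l1",f_scale=.5);return r.x.round(2),len(q),np.abs(r.fun).mean().round(2)
def box(c0,c1,r0,r1):
    m=np.zeros(d.shape,bool);m[r0:r1,c0:c1]=1;return m
print("up",fit(box(328,352,38,66)&(P[...,2]>.095)&(P[...,2]<.11)))
print("lo",fit(box(325,347,126,150)&(P[...,2]>.095)&(P[...,2]<.11)))
mk=box(350,405,230,292)&(Q[...,2]>-40)&(Q[...,2]<-26)&(Q[...,0]>37)&(Q[...,0]<58)
print("flap",fit(mk),"y end",np.percentile(Q[mk][:,1],[.5,1,2]))
for a,b in ((236,250),(260,275),(276,290)): print("flap rows",a,fit(mk&box(350,405,a,b)))
# leaf right edge yaw
pts=[]
for r in range(35,150,4):
    c=np.where(box(360,415,r,r+1)[r]&(p[r,:,1]>170)&(abs(P[r,:,2]-.085)<.004))[0]
    if len(c): pts.append(Q[r,c.max(),:2])
pts=np.array(pts);print("leaf edge slope deg",np.degrees(np.polyfit(pts[:,1],pts[:,0],1)[0]))
m=box(190,340,155,250)&(Q[...,2]>-20)&(Q[...,2]<-10);q=Q[m];s=np.linalg.lstsq(np.c_[q[:,:2],np.ones(len(q))],q[:,2],rcond=None)[0];print("plate",s)
```

```text
up (array([ 51.87, 125.5 ]), 648, np.float64(0.53))
lo (array([ 52.2 , 125.48]), 506, np.float64(0.48))
flap (array([ 47.55, -23.31]), 2530, np.float64(0.51)) y end [-19.91428312 -19.8502192  -19.71458236]
flap rows 236 (array([ 47.57, -23.3 ]), 627, np.float64(0.43))
flap rows 260 (array([ 47.51, -23.41]), 665, np.float64(0.44))
flap rows 276 (array([ 47.62, -23.39]), 547, np.float64(0.41))
leaf edge slope deg 6.311288118676531
plate [-1.79498981e-04  2.10663065e-03 -1.56668647e+01]
```

Run:
```python
import numpy as np
Q=np.load("w11_Q.npy")
for px in [(404,34),(402,60),(398,100),(394,150),(358,60),(356,100),(354,120),(434,60),(424,150),(518,190),(508,60),(480,170),(380,30),(378,150)]: print(px,Q[px[1],px[0]].round(1))
```

```text
(404, 34) [ 107.2 -144.1  134.5]
(402, 60) [ 107.4 -123.4  134. ]
(398, 100) [107.3 -89.9 134.1]
(394, 150) [107.4 -45.  132.6]
(358, 60) [  68.4 -123.3  133.8]
(356, 100) [ 69.1 -90.1 135.3]
(354, 120) [ 72.1 -72.7 151.6]
(434, 60) [ 136.5 -123.7  135.5]
(424, 150) [136.7 -44.9 134.3]
(518, 190) [236.2  -5.6 136.6]
(508, 60) [ 195.1 -121.6  124.7]
(480, 170) [187.8 -27.  125.5]
(380, 30) [  85.4 -146.7  132.3]
(378, 150) [ 92.6 -45.  133.6]
```

The leaf edge is parallel to the tool's y axis within about 0.1°, so yaw is right. The needed shift is x +0.45, y -9.2, z +14.9 cm. I'll go in 3 cm short of the hinge first, at the final height, to check there.

Call:
arm_command --steps '[[[-0.6,-1.2,0,0,0,0],[-1.2,-3,0,0,0,0],[-1.8,-5,0,0,0,0],[-2.3,-7,0.5,0,0,0],[-2.6,-8.5,1.5,0,0,0],[-2.6,-9.2,3,0,0,0],[-2.6,-9.2,5,0,0,0],[-2.6,-9.2,7,0,0,0],[-2.6,-9.2,8.5,0,0,0],[-2.6,-9.2,9.5,0,0,0]]]'

```text
time: 19.85
tcp_pos: [0.5233, 0.0336, 0.1218]
orientation: [180.0, 0.1, -6.0]
ft_force: [0.7, 0.4, -3.3]
finger_gap: 0.0114
```

Call:
arm_command --steps '[[[0,0,1,0,0,0],[0,0,2,0,0,0],[0,0,3,0,0,0],[0,0,3.8,0,0,0],[0,0,4.5,0,0,0],[0,0,5,0,0,0],[0,0,5.3,0,0,0],[0,0,5.3,0,0,0],[0,0,5.3,0,0,0],[0,0,5.3,0,0,0]]]'

```text
time: 20.85
tcp_pos: [0.5243, 0.0331, 0.0706]
orientation: [-180.0, -0.0, -6.0]
ft_force: [-0.6, -0.6, -2.6]
finger_gap: 0.0113
```

```bash
python3 look.py w12; python3 go.py
```

```text
cam in tool mm [   0.5  -66.6 -163.7]
20.85 [0.52425702 0.03314309 0.07058156] 0.01130943257847634 [-0.60381787 -0.64476551 -2.61123209]
t 20.9 tcp [0.5242 0.0332 0.0706] [ 1.80e+02 -3.00e-02 -6.01e+00] F [-0.   0.9 -2.5] M [-0.05  0.    0.03] gap 0.011
```

View pics/w12.png

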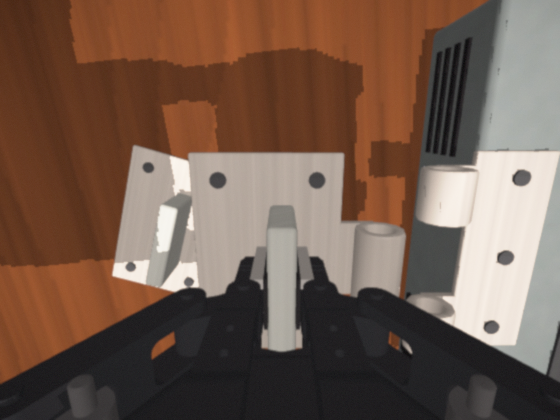

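```bash
cat > fit.py <<'E'
from meas import *
from scipy.optimize import least_squares as LS
import sys
def run(n,up,lo,fl):
    t=np.load(n+".npz");p,d=t["p"],t["d"];Q=np.load(n+"_Q.npy")
    for nm,b in (("up",up),("lo",lo),("flap",fl)):
        if b is None: continue
        c0,c1,r0,r1,x0,x1,z0,z1=b
        m=np.zeros(d.shape,bool);m[r0:r1,c0:c1]=1
        m&=(Q[...,0]>x0)&(Q[...,0]<x1)&(Q[...,2]>z0)&(Q[...,2]<z1);q=Q[m]
        f=lambda s:np.hypot(q[:,0]-s[0],q[:,2]-s[1])-12
        r=LS(f,[np.median(q[:,0]),np.median(q[:,2])+10],loss="soft_l1",f_scale=.5)
        print(nm,len(q),"axis x,z",r.x.round(2),"res",np.abs(r.fun).mean().round(2),"y",np.percentile(q[:,1],[.5,2,98,99.5]).round(1))
E
python3 - <<'E'
from fit import *
run("w12",(415,480,160,232,60,95,-40,-22),(400,460,290,360,60,95,-40,-22),(350,405,225,292,37,58,-40,-22))
Q=np.load("w12_Q.npy")
for px in [(545,160),(525,330),(447,195),(447,210),(447,222),(430,298),(430,304),(430,320)]: print(px,Q[px[1],px[0]].round(1))
E
```

```text
up 3095 axis x,z [ 77.59 -22.15] res 0.53 y [-48.5 -48.3 -24.4 -23.8]
lo 325 axis x,z [ 76.92 -21.02] res 1.38 y [21.6 21.8 46.8 47.2]
flap 2575 axis x,z [ 47.52 -23.28] res 0.58 y [-20.  -19.8   7.5   9.2]
(545, 160) [127.2 -51.1 -15. ]
(525, 330) [142.   47.4 -10.1]
(447, 195) [ 72.3 -38.  -33.5]
(447, 210) [ 73.6 -31.  -32.8]
(447, 222) [ 73.7 -25.9 -34.2]
(430, 298) [ 81.2  23.2 -15.5]
(430, 304) [ 81.   26.1 -16.8]
(430, 320) [ 44.5 -11.3 -84.5]
```

Measured in the same view:
- Feeder axis: x 77.6, z -22.15, gap middle y about -0.9.
- Flap axis: x 47.5, z -23.3, y +0.1.

The remaining shift is +3.0 cm in x, -0.1 cm in y and +0.11 cm in z. I'll align y and z first, then slide in to 2.7 cm slowly.

Call:
arm_command --steps '[[[0,-0.1,0.1,0,0,0],[0,-0.1,0.11,0,0,0],[0.3,-0.1,0.11,0,0,0],[0.7,-0.1,0.11,0,0,0],[1.1,-0.1,0.11,0,0,0],[1.5,-0.1,0.11,0,0,0],[1.9,-0.1,0.11,0,0,0],[2.3,-0.1,0.11,0,0,0],[2.6,-0.1,0.11,0,0,0],[2.7,-0.1,0.11,0,0,0]]]'

```text
time: 21.9
tcp_pos: [0.5514, 0.0313, 0.0692]
orientation: [-180.0, -0.0, -6.0]
ft_force: [0.4, 0.3, -3.0]
finger_gap: 0.0114
```

```bash
cams=1; python3 go.py; python3 look.py w13;  python3 go.py
python3 - <<'E'
from fit import *
from h import *
run("w13",(360,480,150,226,38,68,-40,-22),None,(340,410,228,292,37,58,-40,-22))
p,d=cams.camera("scene");np.savez("scene4.npz",p=p,d=d);cv2.imwrite("pics/s4.png",cv2.resize(p[180:330,180:380],None,fx=4,fy=4,interpolation=cv2.INTER_CUBIC))
E
```

```text
t 21.9 tcp [0.5514 0.0313 0.0692] [-1.80e+02 -1.00e-02 -6.02e+00] F [ 0.4  0.3 -3. ] M [-0.03  0.05 -0.01] gap 0.0114
cam in tool mm [   0.5  -66.6 -163.7]
21.9 [0.55139416 0.03128039 0.06916799] 0.011440226219770293 [ 0.36934222  0.29487412 -3.04206468]
t 21.95 tcp [0.5513 0.0313 0.0692] [-1.80e+02 -1.00e-02 -6.02e+00] F [ 0.4  1.  -2.5] M [-0.05  0.   -0.02] gap 0.0112
up 2882 axis x,z [ 50.29 -23.6 ] res 0.49 y [-47.5 -47.4 -24.5 -23.5]
flap 2606 axis x,z [ 47.49 -23.27] res 0.54 y [-23.4 -20.1   7.7   9.3]
```

View pics/w13.png

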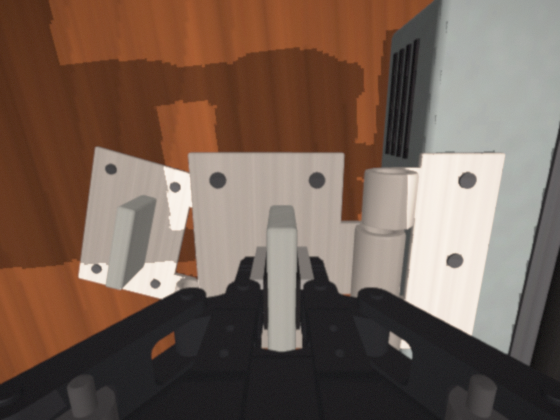

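View pics/s4.png

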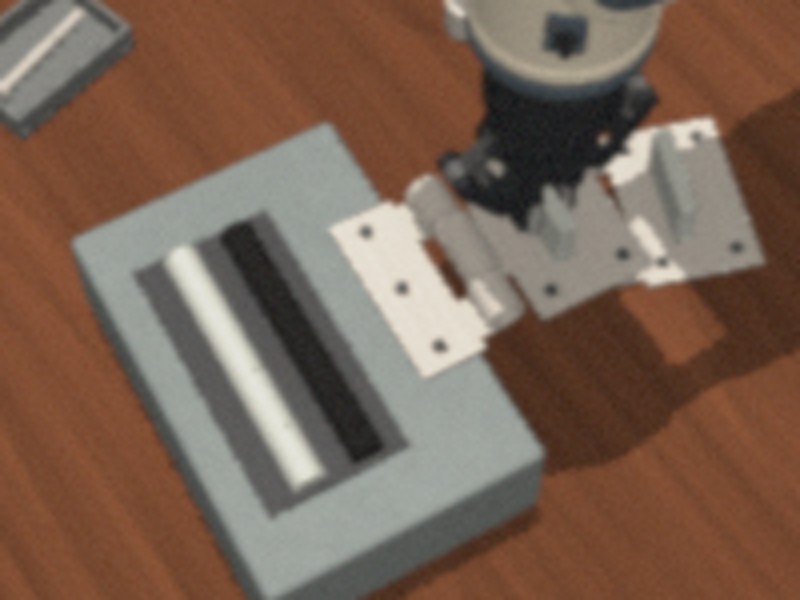

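No contact, and only 2.8 mm left in x and about 0.3 mm up. The wrist view shows the flap knuckle (380,260) directly below the feeder knuckle (390,200), with the axes nearly coincident. I'll make the final slide.

Call:
arm_command --steps '[[[0.05,0,-0.01,0,0,0],[0.1,0,-0.02,0,0,0],[0.15,0,-0.03,0,0,0],[0.2,0,-0.03,0,0,0],[0.25,0,-0.03,0,0,0],[0.28,0,-0.03,0,0,0],[0.28,0,-0.03,0,0,0],[0.28,0,-0.03,0,0,0],[0.28,0,-0.03,0,0,0],[0.28,0,-0.03,0,0,0]]]'

```text
time: 23.0
tcp_pos: [0.5537, 0.0311, 0.0695]
orientation: [180.0, 0.0, -6.0]
ft_force: [0.6, 0.3, -3.9]
finger_gap: 0.011
```

```bash
python3 look.py w14;  python3 go.py
python3 - <<'E'
from fit import *
from h import *
run("w14",(355,480,150,226,35,65,-40,-22),None,(340,410,230,292,37,58,-40,-22))
p,d=cams.camera("scene");np.savez("scene5.npz",p=p,d=d)
P=cloud("scene",d);Q=P
a=cv2.resize(p[215:275,260:340],None,fx=8,fy=8,interpolation=cv2.INTER_CUBIC)
cv2.imwrite("pics/s5.png",a)
# knuckle barrel in feeder frame (yaw -6)
c,s=np.cos(np.radians(-6)),np.sin(np.radians(-6))
X,Y=P[...,0]-.6011,P[...,1]-.025
F=np.stack([X*c+Y*s,-X*s+Y*c,P[...,2]],-1)*1000
for y0,y1,nm in ((-46,-26,"far"),(-17,17,"flap"),(26,46,"near")):
    m=(abs(F[...,0])<13)&(F[...,1]>y0)&(F[...,1]<y1)&(F[...,2]>90)&(F[...,2]<110);q=F[m]
    if len(q)>10:
        f=lambda v:np.hypot(q[:,0]-v[0],q[:,2]-v[1])-12
        r=LS(f,[0,92],loss="soft_l1",f_scale=.5);print(nm,len(q),r.x.round(2),np.abs(r.fun).mean().round(2))
E
```

```text
cam in tool mm [   0.5  -66.6 -163.7]
23.0 [0.55373365 0.03105379 0.06946309] 0.011034657238566153 [ 0.57044783  0.26098727 -3.86184327]
t 23.05 tcp [0.5537 0.031  0.0695] [180.     0.    -6.02] F [ 0.2 -0.2 -3.3] M [0.01 0.06 0.01] gap 0.0113
up 2866 axis x,z [ 48.05 -23.33] res 0.49 y [-47.5 -47.4 -24.4 -23.5]
flap 2554 axis x,z [ 47.58 -23.33] res 0.52 y [-19.9 -19.7   7.6   9.4]
far 80 [-5.000e-02  9.209e+01] 1.27
flap 141 [-0.63 92.35] 1.18
near 85 [-0.43 92.44] 1.2
```

View pics/w14.png

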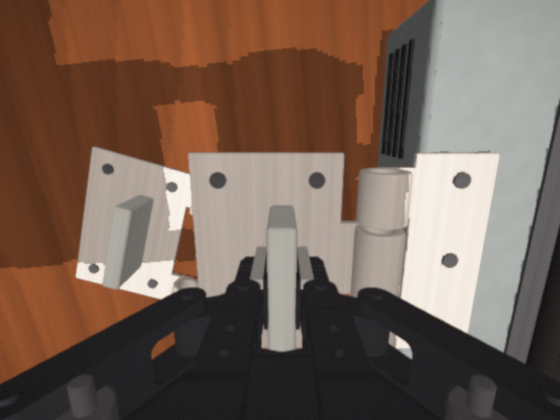

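View pics/s5.png

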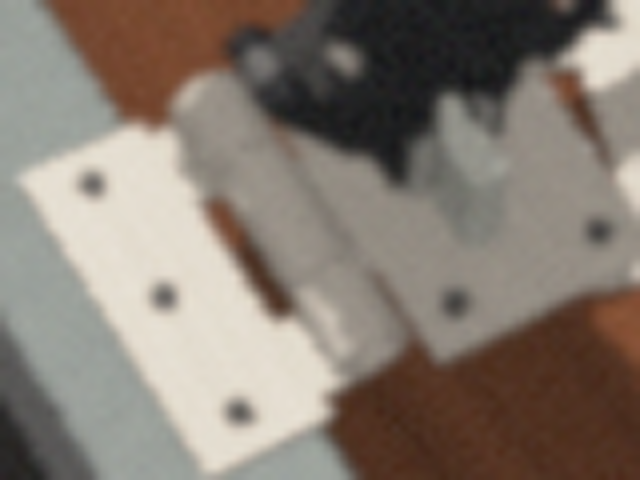

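The fits agree to about 0.4 mm in x in both the wrist and scene views, z matches, and there's about 3 mm of air at the visible end. One last 0.4 mm nudge and a settle.

Call:
arm_command --steps '[[[0.02,0,0,0,0,0],[0.04,0,0,0,0,0],[0.04,0,0,0,0,0],[0.04,0,0,0,0,0],[0.04,0,0,0,0,0],[0.04,0,0,0,0,0],[0.04,0,0,0,0,0],[0.04,0,0,0,0,0],[0.04,0,0,0,0,0],[0.04,0,0,0,0,0]]]'

```text
time: 24.1
tcp_pos: [0.5542, 0.031, 0.0695]
orientation: [180.0, -0.0, -6.0]
ft_force: [0.3, -0.2, -3.3]
finger_gap: 0.0109
```

```bash
python3 look.py w15;  python3 go.py
python3 - <<'E'
from fit import *
from h import *
run("w15",(355,480,150,226,35,65,-40,-22),None,(340,410,232,292,37,58,-40,-22))
Q=np.load("w15_Q.npy");m=np.zeros(Q.shape[:2],bool);m[155:250,190:340]=1;m&=(Q[...,2]>-20)&(Q[...,2]<-10);q=Q[m];print("plate tilt rad",np.linalg.lstsq(np.c_[q[:,:2],np.ones(len(q))],q[:,2],rcond=None)[0][:2])
p,d=cams.camera("top");P=cloud("top",d)
m=(np.hypot(P[...,0]-.461,P[...,1]+.354)<.05)&(P[...,2]>.085)&(P[...,2]<.12)
if m.sum()>30: print("isolator",rect(P[m][:,:2]),pca(P[m][:,:2])[1])
cv2.imwrite("pics/t9.png",p)
E
```

```text
cam in tool mm [   0.5  -66.6 -163.7]
24.1 [0.55416843 0.03098973 0.0694843 ] 0.010933850035018145 [ 0.29236367 -0.20457965 -3.33017234]
t 24.15 tcp [0.5542 0.031  0.0695] [-180.      0.     -6.02] F [-0.  0. -3.] M [ 0.03  0.06 -0.04] gap 0.0113
up 2866 axis x,z [ 47.56 -23.3 ] res 0.49 y [-47.5 -47.4 -24.4 -23.5]
flap 2503 axis x,z [ 47.58 -23.31] res 0.47 y [-19.8 -19.6   7.4   9.2]
plate tilt rad [-0.00039786  0.00264797]
isolator (array([ 460.3, -353.8]), array([54.8, 14.2]), 85.5) 84.77899655636269
```

View pics/t9.png

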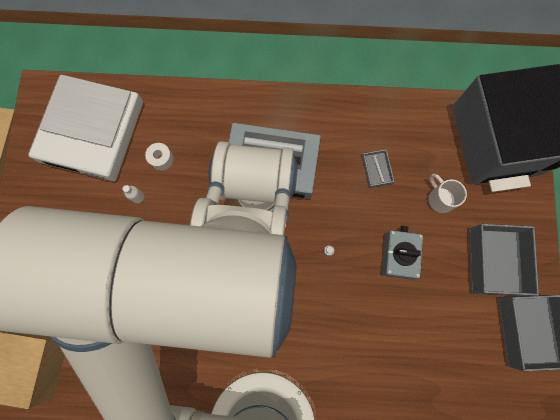

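The axes coincide within 0.1 mm in x and z, the flap is level, and the force is only its own weight. The isolator is off and everything else in view is undisturbed. I'll hand it in.

```bash
python3 -c "
from cell import bot
print(bot.sign_off())"
```

```text
the job is handed in; nothing more can be done
None
```

I turned the isolator to off, then brought the one-knuckle flap into the feeder's hinge gap. The job is handed in with the flap still held there, at 24 s of the 61 s allowed.

- **Isolator:** I turned the handle clockwise to its stop, where the moment rose to 1.6 N m. The last top view shows the bar along the box's short side at about 85.5°, pointing at the white mark.
- **Flap fit:** in the wrist view the flap's bore and the +y feeder knuckle's axis agree within 0.1 mm in x and z. Yaw matches the feeder to about 0.3° and the plate is level.
- **Air gaps:** the visible end measures about 3.6 mm against the intended 3 mm. The flap is therefore within about 0.5 mm of the middle of the gap.
- **Contact:** the wrist force is about 3 N, which is only the flap's weight, so nothing presses on the feeder.

**Checks that disagreed or were limited:**
- **Finger length:** the first grip on the isolator closed on air just above the bar. The fingertips measured 15–24 mm behind the reported TCP, depending on opening, instead of 8 mm ahead. I corrected for that for the rest of the job.
- **Grip contact:** both real grips showed about 6 N vertically, so the tips probably touched the handle's hub and the flap's plate lightly.
- **Far knuckle:** the -y feeder knuckle was hidden from the wrist camera at the end. Its side was checked only by the earlier wrist views and a coarser scene fit, taken before the final 0.4 mm move, which agreed to about 0.5 mm.
- **Other flap:** the arm hid the two-knuckle flap in the last top view. The wrist view showed it below the held flap, and nothing touched it.

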